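Swap the wrong sweet in the gift tray

TASK

The cardboard gift tray should hold three identical long nut bars, but one of its pieces is a square one. Move the square piece to the empty grey returns tray, and put the one long bar from the aluminium stock tray in the place it leaves, centred in that place and parallel to the other two bars. The sweets are brittle: set them down flat without dropping them, and leave the other two bars of the gift tray where they are.

Things in the scene. Friction and masses are not known exactly. Their poses are not given: they have to be found in the camera images.
- odd_center (a point): Centre (half-way up) of the wrong piece in the gift tray: Honey-brown nut brittle, 36 mm high, a square block 44 x 44 mm, about 75 g; x and y are parallel to its sides, z up. It stands in one of the three places of the gift tray (any of them) about parallel to it. Another square piece like it stands in the stock tray and is not to be used.
- spare_center (a point): Centre (half-way up) of the correct replacement, the only long bar in the stock tray: Honey-brown nut brittle, 36 mm high, 66 mm long (its x axis) and 30 mm wide (its y axis), about 75 g, z up. It stands in one of the three places of the stock tray (any of them), about parallel to the tray's x; the other two places hold a square piece (44 x 44 x 36 mm) and a round one (46 mm across, 36 mm high).
- bar_a_center (a point): Centre (half-way up) of one of the two correct long bars in the gift tray, same size and axes as the replacement. It stays.
- bar_b_center (a point): Centre (half-way up) of the other correct long bar in the gift tray, same size and axes as the replacement. It stays.
- kit: The gift tray: shallow brown cardboard tray, fixed to the table, 98 mm (its x) by 259 mm (its y); origin at the centre of its underside, z up. Its floor is 4 mm thick; the 4 mm wide rims and the two ribs (along its x) reach 10 mm above the table. Its three places, 85 mm apart, have their centres at x = 0 and y = -85, 0 and +85 mm in its frame; bars lie lengthwise along its x.
- returns: The returns tray: shallow grey plastic tray, empty, fixed to the table, 110 mm (its x) by 140 mm (its y); origin at the centre of its underside, z up. Floor 4 mm thick, rims 4 mm wide reaching 10 mm above the table.
- stock: The stock tray: shallow aluminium tray of the same size, floor, rims and three places as the gift tray, fixed to the table; origin at the centre of its underside.
There are look-alikes about, which are no part of the job. What is shaped like the part that bears bar_a_center but turquoise is not meant.

How it is judged:
On the way:
1. the square piece from the gift tray stands in the returns tray, let go (x of odd_center in the frame of returns between -0.04 and 0.04 m and y of odd_center in the frame of returns between -0.055 and 0.055 m and z of odd_center in the frame of returns between 0.016 and 0.028 m and angle between odd_center's own z axis and vertical below 0.12 rad and contact force between odd and the fingers below 0.1 N), for 0.2 s.
At the end, for the whole second after the job is handed in: The square piece lies flat in the returns tray; the stock bar lies flat in the place it left, within 18 mm of its centre along each tray axis and 15 degrees of the tray's x; the other two gift bars are flat and within 15 mm of their start; both moved pieces are released and at rest (all of step 1 and x of spare_center in the frame of kit between -0.018 and 0.018 m and z of spare_center in the frame of kit between 0.016 and 0.028 m and angle between each of spare_center, bar_a_center, bar_b_center's own z axis and vertical below 0.12 rad and angle between the x axis of spare_center and the x axis of kit, either way round below 0.26 rad and (y of spare_center in the frame of kit between -0.103 and -0.067 m or y of spare_center in the frame of kit between -0.018 and 0.018 m or y of spare_center in the frame of kit between 0.067 and 0.103 m) and distance of each of bar_a_center, bar_b_center from where it was at the start of the episode below 0.015 m and linear speed of each of odd, spare below 0.02 m/s and contact force between spare and the fingers below 0.1 N); the robot touches nothing.
It fails at once if the square piece or the replacement bar is dropped (falls free at over 0.7 m/s, a fall of about 25 mm) ((linear speed of odd above 0.7 m/s and contact force between odd and the fingers below 0.1 N) or (linear speed of spare above 0.7 m/s and contact force between spare and the fingers below 0.1 N)).
It also fails if it takes over 54 s, if anything falls off the work surface, if the arm or the gripper's body presses on something with over 40 N, if the wrist force passes 120 N, or if a joint passes its speed limit or range.

ROBOT

A 6-joint arm with a two-finger parallel gripper is mounted at the origin on the work surface. World frame = base frame: x ahead of the robot, y to its left, z up, the work surface at z = 0. Lengths are in m, angles in rad, forces in N, time in s.
With the tool pointing down it reaches from about 0.275 to 1 m from the base axis. Payload 8.4 kg.
Tool frame: the origin (TCP) lies midway between the tips of the shut fingers; the grasp point (between the pads) lies 19 mm behind it; z points along the fingers, y is the line along which they close (so a half turn about z gives the same grasp; the last joint's range is limited). The gripper opens to 85 mm and grips with 20 to 120 N. Pads are 22 mm wide; open, the fingers measure 114 mm over their backs; the gripper's body (76 mm by 85 mm) begins 54 mm behind the grasp point. The pads swing forward as they close: fully open they stand 13 mm farther back than shut.
Start: joints at [1.171, 0.353, 1.633, -0, 1.155, -0.002], TCP at [0.242, 0.576, 0.231] pointing down, gripper open.
Joint ranges: [-2.63, 2.63], [-0.92, 2.1], [0.06, 2.66], [-1.3, 4.44], [0, 2.69], [-3.02, 3.02]. Speed limits (rad/s): [2.22, 2.22, 2.79, 3.14, 3.14, 3.14].

INTERFACE

Orientations are given as a unit quaternion [w, x, y, z].
In Python, from plant import * gives the robot as it stands. The module is installed in compiled form; this text tells all that it offers.
- The arm moves only by the tool carry_out, never from a script. Its argument "increments" is a list that holds one entry, the list of rows, each a list of 7 numbers: the shift along the world's x, y, z in units of 4 cm (1.0 is 4 cm), then the turn, a rotation vector about the world's x, y, z in units of 5 degrees (1.0 is 5 degrees), then the closure, from 0 (fully open) to 1 (shut). In form: [[[dx, dy, dz, ax, ay, az, jaw], ...]]. A call has 1 to 12 rows; each row shifts and turns the commanded pose from where the row before left it; what a row does not reach is not made up. A row lasts 1/12 s, in which the tool goes at most 41.7 mm and 7.16 degrees, less where a joint would pass 70% of its speed; a pose out of reach is approached as far as the arm can. A call with a number of a shift or a turn outside -1 to 1 is refused whole. A call with a gripper value outside its range is refused whole. The fingers move at their own pace and stop on an object; the grip force is fixed at half the most. Time passes only in rows, so rows that do not move let the fingers close. It gives the time, the measured TCP pose, the force, the opening and the grip force at its end, in the units of the state.
- observe(): the state, without advancing time (a new reading comes with each control period).
- grab_frame(name): name is "side" or "top"; returns (picture, depth): 480x640x3 uint8, red, green, blue; 480x640 float32, m along the optical axis (not along the pixel's ray), 0 where there is no reading.
- calibration(name): a dict with "vfov" (degrees; the focal length in pixels is half the picture's height over the tangent of half this angle, whatever the lens; pixels are square), "cx", "cy" (the principal point, pixels), "extrinsics" (4x4, takes a point from world to camera coordinates). Camera axes: x right, y down, z forward; pixel columns grow to the right and rows downward; lengths in m; the calibration is good to about 2 mm. A picture is of the moment at which its call begins. calibration takes no time and is no camera call.
- close_job(): hands the job in; it is judged then, once.
The state is a dict: "clock": time; "q": joint angles; "joint_velocities": joint speeds; "joint_efforts": joint torques, N m; "eef_pos": TCP position; "tool_rot": TCP orientation; "wrist_force": force on the tool from outside, world axes, zero at the start; "moment": the same for the moment, N m; "gripper_width": finger opening in m; "finger_force": force on a finger pad.
Only numpy, scipy, OpenCV 4.12 (cv2) and the standard library are available. Lean on these libraries where they do the work, as an engineer would, in place of code of your own. Each camera call takes 0.05 s, during which the arm holds its last target. There are 200 camera calls.

## Working session

There is one attempt and no reset: what is moved stays moved. The work goes in short steps, Python scripts to look and compute and a tool call to move; the robot and the scene stay as the last step left them, time stands still between calls to the robot, and variables do not carry over. Pictures are saved under pics/ and viewed, at most 10 in all, crops included, and the job is handed in when it is done.

Besides the shell and the picture viewer there is one more tool, called after "Call:" as name(argument=value, ...), one argument or row to a line, values as JSON. carry_out: Moves the arm, as the interface text tells. Shifts and turns lie within -1 to 1; 1 stands for 4 cm of shift or 5 degrees of turn. Its arguments: {"type":"object","properties":{"increments":{"type":"array"}},"required":["increments"]}

```bash
mkdir -p pics; cat > h.py <<'E'
from plant import *
import numpy as np, cv2
def K(n):
    c=calibration(n); return 240/np.tan(np.radians(c["vfov"])/2),c["cx"],c["cy"],np.array(c["extrinsics"])
def ray(n,uv,z):
    f,cx,cy,E=K(n); R=E[:3,:3];o=-R.T@E[:3,3]
    d=R.T@np.array([(uv[0]-cx)/f,(uv[1]-cy)/f,1]); return o+d*(z-o[2])/d[2]
def cloud(n,dep):
    f,cx,cy,E=K(n); v,u=np.mgrid[:480,:640]
    P=np.stack([(u-cx)/f*dep,(v-cy)/f*dep,dep],-1); return (P-E[:3,3])@E[:3,:3]
def snap(n,tag):
    p,d=grab_frame(n); cv2.imwrite(f"pics/{tag}.png",p[:,:,::-1]); np.savez(f"{tag}.npz",p=p,d=d); return p,d
E
python3 - <<'E'
from h import *
for n in("top","side"):
    snap(n,n+"0"); c=calibration(n); E=np.array(c["extrinsics"]); print(n,c["vfov"],c["cx"],c["cy"],(-E[:3,:3].T@E[:3,3]).round(3)); print(E[:3,:3].round(2))
s=observe(); print(s["clock"],s["eef_pos"],s["tool_rot"],s["gripper_width"])
E
```

```text
top 48.93195182546113 322.0956527682412 233.73857210107587 [0.386 0.018 0.811]
[[ 0.   -1.    0.03]
 [-0.98 -0.01 -0.19]
 [ 0.19 -0.03 -0.98]]
side 51.74462593498689 320.44168527971755 245.8625267862736 [0.25  0.418 0.499]
[[-0.85 -0.53 -0.01]
 [-0.34  0.56 -0.76]
 [ 0.41 -0.64 -0.65]]
0.1 [0.2419459  0.57582    0.23067065] [-1.21949036e-04  1.97572512e-01  9.80288094e-01 -5.83399323e-04] 0.08568518123729295
```

View pics/top0.png

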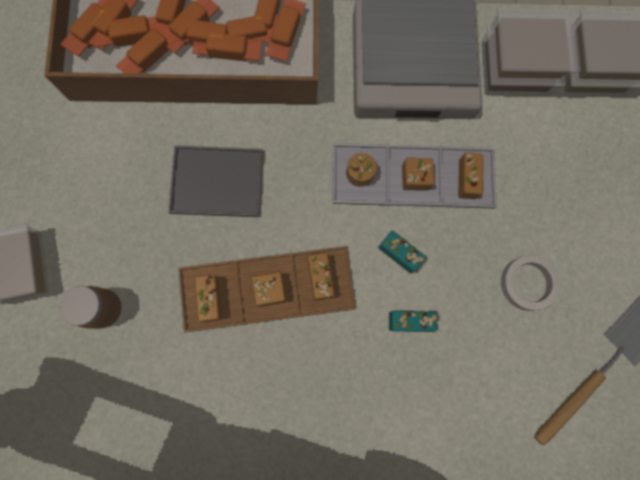

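View pics/side0.png

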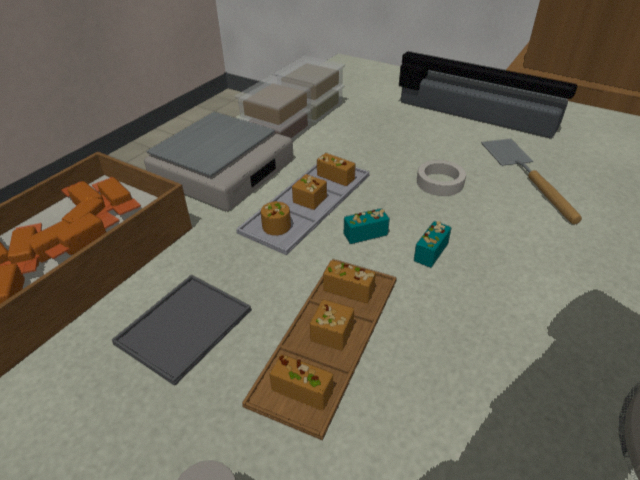

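The top view shows the odd square piece in the middle of the gift tray at (268,289). The returns tray is centred near (217,181), and the long stock bar is at (472,175). The side view confirms this arrangement.

```bash
cat > pieces.py <<'E'
from h import *
def pieces(tag,n="top"):
    a=np.load(tag+".npz"); P=cloud(n,a["d"])
    m=((P[...,2]>.033)&(P[...,2]<.047)).astype(np.uint8)
    N,L,st,c=cv2.connectedComponentsWithStats(m)
    for i in range(1,N):
        if 200<st[i,4]<3000:
            q=P[L==i]; (x,y),(w,h),an=cv2.minAreaRect((q[:,:2]*1000).astype(np.float32))
            if w<h: w,h,an=h,w,an+90
            print("px",c[i].round(),"xy mm",round(x,1),round(y,1),"size",round(w),round(h),"ang",round(an,1),"z",np.median(q[:,2]).round(4))
E
python3 - <<'E'
from pieces import *
pieces("top0")
pt=np.load("top0.npz")["p"]
for nm,cs in dict(kit=[(180,268),(347,248),(355,308),(187,330)],ret=[(176,147),(264,149),(261,216),(170,213)],stock=[(334,146),(493,150),(494,207),(333,205)]).items():
    w=np.array([ray("top",c,.010)[:2] for c in cs])*1000
    e=(w[1]-w[0]+w[2]-w[3])/2
    print(nm,w.mean(0).round(1),"long",np.linalg.norm(e).round(),"ang y-axis dir",np.degrees(np.arctan2(-e[0],e[1])).round(1), "short",np.linalg.norm((w[3]-w[0]+w[2]-w[1])/2).round())
E
```

```text
px [77.  9.] xy mm 888.9 373.3 size 49 45 ang 0.1 z 0.0453
px [145.   8.] xy mm 899.7 276.0 size 44 30 ang 90.8 z 0.0455
px [234.  10.] xy mm 896.5 134.2 size 77 42 ang 91.6 z 0.0454
px [404.  97.] xy mm 781.0 -114.2 size 268 136 ang 47.0 z 0.0422
px [513.  73.] xy mm 801.4 -309.4 size 157 81 ang 49.3 z 0.045
px [95. 59.] xy mm 811.3 340.8 size 110 49 ang 91.4 z 0.0453
px [600.  85.] xy mm 778.9 -460.4 size 115 18 ang 83.1 z 0.0447
px [188.  91.] xy mm 760.3 200.3 size 399 4 ang 90.0 z 0.0399
px [362. 167.] xy mm 641.2 -67.7 size 44 44 ang 91.2 z 0.0407
px [473. 173.] xy mm 633.4 -240.3 size 67 31 ang 177.1 z 0.0405
px [419. 171.] xy mm 634.8 -157.1 size 44 44 ang 90.0 z 0.0406
px [ 34. 260.] xy mm 496.1 410.7 size 100 4 ang 12.1 z 0.0385
px [403. 250.] xy mm 513.1 -128.8 size 66 30 ang 51.3 z 0.0366
px [321. 275.] xy mm 474.2 -5.5 size 66 30 ang 9.2 z 0.0406
px [268. 288.] xy mm 455.2 71.4 size 44 44 ang 10.3 z 0.0404
px [207. 297.] xy mm 441.8 159.8 size 66 30 ang 7.3 z 0.0406
px [414. 321.] xy mm 408.7 -141.5 size 66 30 ang 88.0 z 0.0366
kit [457.5  73.9] long 254.0 ang y-axis dir -172.7 short 93.0
ret [625.1 155.5] long 140.0 ang y-axis dir 178.9 short 108.0
stock [ 635.  -153.9] long 256.0 ang y-axis dir 179.5 short 96.0
```

Call:
carry_out(
  increments=[
    [[0.35,-0.85,0,0,0,0.5,0],[0.35,-0.85,0,0,0,0.5,0],[0.35,-0.85,0,0,0,0.5,0],[0.35,-0.85,0,0,0,0.5,0],[0.35,-0.85,0,0,0,0.5,0],[0.35,-0.85,0,0,0,0.5,0],[0.35,-0.85,0,0,0,0.5,0],[0.35,-0.85,0,0,0,0.5,0],[0.35,-0.85,0,0,0,0.5,0],[0.35,-0.85,0,0,0,0.5,0],[0.35,-0.85,0,0,0,0.5,0],[0.35,-0.85,0,0,0,0.5,0]],
  ],
)

```text
clock: 1.1
eef_pos: [0.4102, 0.1665, 0.2312]
tool_rot: [-0.0, -0.064, 0.998, -0.0]
wrist_force: [-0.0, 0.5, -0.0]
gripper_width: 0.0852
finger_force: 0.0
```

Call:
carry_out(
  increments=[
    [[0.28,-0.6,-0.5,0,0,0.1,0],[0.28,-0.6,-0.5,0,0,0.1,0],[0.28,-0.6,-0.5,0,0,0.1,0],[0.28,-0.6,-0.5,0,0,0.1,0],[0,0,-0.5,0,0,0,0],[0,0,-0.5,0,0,0,0],[0,0,0,0,0,0,0],[0,0,0,0,0,0,0]],
  ],
)

```text
clock: 1.77
eef_pos: [0.454, 0.072, 0.1107]
tool_rot: [-0.001, -0.08, 0.997, -0.0]
wrist_force: [0.1, 0.0, -1.0]
gripper_width: 0.0852
finger_force: 0.0
```

```bash
python3 - <<'E'
from h import *
p,_=snap("side","side1"); s=observe(); print(s["eef_pos"],s["tool_rot"])
from scipy.spatial.transform import Rotation as R
E
```

```text
[0.454829   0.07232211 0.11158097] [-3.48112158e-04 -8.03569824e-02  9.96766088e-01 -1.06531328e-05]
```

View pics/side1.png

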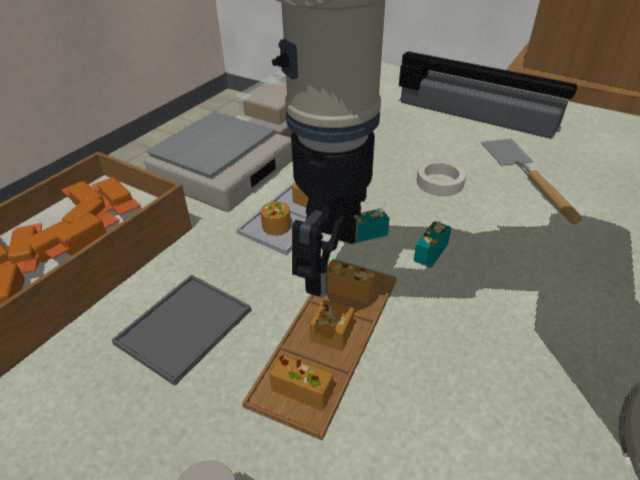

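The gripper hangs above the middle place. The near finger tip is at about (313,290), and the square is at (330,325) underneath. I'll check this by projection.

```bash
python3 - <<'E'
from h import *
from pieces import pieces
f,cx,cy,E=K("side")
for p in ([.4482,.1143,.125],[.4615,.030,.125],[.455,.0714,.04]):
    c=E[:3,:3]@p+E[:3,3]; print((f*c[:2]/c[2]+[cx,cy]).round())
pieces("side0","side")
E
```

```text
[317. 289.]
[345. 240.]
[332. 314.]
px [587.  33.] xy mm 383.9 -1170.1 size 280 18 ang 177.3 z 0.04
px [484. 104.] xy mm 495.9 -590.1 size 349 66 ang 10.5 z 0.04
px [299. 112.] xy mm 823.0 -398.7 size 256 105 ang 87.2 z 0.0438
px [222. 173.] xy mm 781.4 -112.2 size 269 138 ang 46.3 z 0.0411
px [336. 162.] xy mm 632.6 -237.7 size 66 33 ang 178.7 z 0.0396
px [309. 184.] xy mm 634.6 -155.0 size 45 45 ang 1.3 z 0.0397
px [133. 201.] xy mm 840.3 35.7 size 141 72 ang 131.6 z 0.0448
px [ 41. 218.] xy mm 922.4 145.1 size 128 49 ang 89.4 z 0.045
px [275. 211.] xy mm 640.4 -66.8 size 46 44 ang 105.9 z 0.0397
px [ 89. 280.] xy mm 760.0 158.3 size 314 6 ang 90.0 z 0.0401
px [366. 217.] xy mm 511.8 -127.4 size 65 31 ang 51.8 z 0.036
px [434. 235.] xy mm 408.1 -140.3 size 65 30 ang 89.1 z 0.036
px [ 44. 268.] xy mm 829.0 206.3 size 74 30 ang 89.5 z 0.0448
px [349. 274.] xy mm 473.7 -4.2 size 66 32 ang 9.6 z 0.0397
px [332. 317.] xy mm 454.4 72.9 size 45 45 ang 99.9 z 0.0399
px [302. 375.] xy mm 440.6 160.9 size 66 32 ang 7.4 z 0.0398
```

Call:
carry_out(
  increments=[
    [[0,0,-0.4,0,0,0,0],[0,0,-0.4,0,0,0,0],[0,0,-0.4,0,0,0,0],[0,0,-0.4,0,0,0,0],[0,0,-0.4,0,0,0,0],[0,0,-0.4,0,0,0,0],[0,0,-0.1,0,0,0,0],[0,0,0,0,0,0,0.2],[0,0,0,0,0,0,0.4],[0,0,0,0,0,0,0.7],[0,0,0,0,0,0,1],[0,0,0,0,0,0,1]],
  ],
)

```text
clock: 2.82
eef_pos: [0.4559, 0.0724, 0.0127]
tool_rot: [0.001, -0.08, 0.997, 0.0]
wrist_force: [-1.6, -0.2, 9.8]
gripper_width: 0.0434
finger_force: 61.4
```

Call:
carry_out(
  increments=[
    [[0,0,0,0,0,0,1],[0,0,0,0,0,0,1],[0,0,0,0,0,0,1],[0,0,0,0,0,0,1]],
  ],
)

```text
clock: 3.15
eef_pos: [0.4559, 0.0724, 0.0127]
tool_rot: [0.001, -0.08, 0.997, 0.0]
wrist_force: [-1.7, -0.7, 9.8]
gripper_width: 0.0433
finger_force: 61.4
```

Call:
carry_out(
  increments=[
    [[0,0,0.3,0,0,0,1],[0,0,0.4,0,0,0,1],[0,0,0.5,0,0,0,1],[0,0,0.5,0,0,0,1],[0,0,0.5,0,0,0,1],[0.6,0.3,0,0,0,0,1],[0.6,0.3,0,0,0,0,1],[0.6,0.3,0,0,0,0,1],[0.6,0.3,0,0,0,0,1],[0.6,0.3,0,0,0,0,1],[0.6,0.3,0,0,0,0,1],[0.6,0.3,0,0,0,0,1]],
  ],
)

```text
clock: 4.15
eef_pos: [0.6241, 0.1569, 0.1002]
tool_rot: [0.0, -0.08, 0.997, 0.0]
wrist_force: [-0.1, -0.0, -1.2]
gripper_width: 0.0428
finger_force: 61.2
```

Call:
carry_out(
  increments=[
    [[0,0,-0.4,0,0,0,1],[0,0,-0.4,0,0,0,1],[0,0,-0.4,0,0,0,1],[0,0,-0.3,0,0,0,1],[0,0,-0.2,0,0,0,1],[0,0,0,0,0,0,1],[0,0,0,0,0,0,1],[0,0,0,0,0,0,1]],
  ],
)

```text
clock: 4.82
eef_pos: [0.6235, 0.1563, 0.0322]
tool_rot: [0.001, -0.08, 0.997, 0.0]
wrist_force: [-0.2, 0.1, -0.6]
gripper_width: 0.0431
finger_force: 61.2
```

Call:
carry_out(
  increments=[
    [[0,0,-0.1,0,0,0,1],[0,0,-0.1,0,0,0,1],[0,0,-0.1,0,0,0,1],[0,0,-0.1,0,0,0,1],[0,0,-0.03,0,0,0,1],[0,0,-0.03,0,0,0,1],[0,0,-0.02,0,0,0,1],[0,0,0,0,0,0,1],[0,0,0,0,0,0,1]],
  ],
)

```text
clock: 5.57
eef_pos: [0.6225, 0.1561, 0.0128]
tool_rot: [-0.0, -0.08, 0.997, -0.0]
wrist_force: [-4.8, -1.1, 7.5]
gripper_width: 0.0432
finger_force: 62.3
```

Call:
carry_out(
  increments=[
    [[0,0,0,0,0,0,0.4],[0,0,0,0,0,0,0.3],[0,0,0,0,0,0,0.1],[0,0,0,0,0,0,0],[0,0,0,0,0,0,0],[0,0,0.2,0,0,0,0],[0,0,0.5,0,0,0,0],[0,0,0.7,0,0,0,0],[0,0,0.8,0,0,0,0],[0,0,0.6,0,0,0,0],[0,0,0,0,0,0,0],[0,0,0,0,0,0,0]],
  ],
)

```text
clock: 6.57
eef_pos: [0.6241, 0.1565, 0.1263]
tool_rot: [0.002, -0.08, 0.997, 0.0]
wrist_force: [-0.4, -0.8, -0.1]
gripper_width: 0.0857
finger_force: 0.0
```

```bash
python3 - <<'E'
from pieces import *
snap("side","side2");snap("top","top2"); pieces("side2","side"); print(); pieces("top2")
s=observe(); print(s["eef_pos"])
E
```

```text
px [588.  33.] xy mm 383.9 -1169.1 size 280 18 ang 176.4 z 0.0402
px [300. 112.] xy mm 828.0 -389.9 size 267 108 ang 90.8 z 0.0441
px [484. 105.] xy mm 495.6 -590.3 size 349 65 ang 10.7 z 0.0402
px [245. 173.] xy mm 740.6 -148.2 size 209 64 ang 72.1 z 0.0406
px [336. 162.] xy mm 632.2 -239.3 size 66 33 ang 175.7 z 0.0396
px [309. 185.] xy mm 634.6 -155.9 size 46 44 ang 90.5 z 0.0397
px [ 41. 218.] xy mm 921.7 144.9 size 128 50 ang 88.9 z 0.045
px [275. 211.] xy mm 640.6 -67.1 size 45 44 ang 124.7 z 0.0398
px [366. 217.] xy mm 512.2 -127.5 size 65 32 ang 53.2 z 0.0361
px [156. 231.] xy mm 760.1 64.9 size 78 6 ang 88.6 z 0.0398
px [434. 235.] xy mm 408.1 -140.8 size 66 30 ang 88.7 z 0.0359
px [ 44. 268.] xy mm 828.7 206.1 size 74 29 ang 90.7 z 0.0449
px [ 57. 303.] xy mm 759.4 226.5 size 176 5 ang 90.1 z 0.0401
px [349. 274.] xy mm 473.3 -4.1 size 66 32 ang 8.5 z 0.0398
px [182. 309.] xy mm 620.5 158.0 size 45 45 ang 98.9 z 0.0397
px [301. 375.] xy mm 440.7 161.4 size 66 31 ang 7.2 z 0.0399

px [234.  10.] xy mm 897.1 131.8 size 72 43 ang 92.2 z 0.0454
px [280.  54.] xy mm 853.4 83.9 size 152 134 ang 90.2 z 0.0453
px [513.  73.] xy mm 800.4 -309.0 size 157 79 ang 50.0 z 0.045
px [406. 101.] xy mm 760.2 -129.2 size 239 112 ang 56.9 z 0.0419
px [600.  85.] xy mm 784.5 -459.7 size 114 20 ang 86.9 z 0.0446
px [269.  93.] xy mm 760.6 76.3 size 151 4 ang 90.1 z 0.0402
px [362. 167.] xy mm 641.1 -67.8 size 45 44 ang 85.8 z 0.0406
px [473. 173.] xy mm 633.7 -240.5 size 67 31 ang 176.3 z 0.0404
px [419. 171.] xy mm 635.3 -157.0 size 45 44 ang 91.5 z 0.0407
px [403. 250.] xy mm 513.0 -128.9 size 66 30 ang 51.3 z 0.0367
px [321. 276.] xy mm 474.4 -5.4 size 66 30 ang 9.3 z 0.0406
px [414. 320.] xy mm 408.7 -141.6 size 65 30 ang 88.1 z 0.0366
[0.62234118 0.15606409 0.12364631]
```

View pics/side2.png

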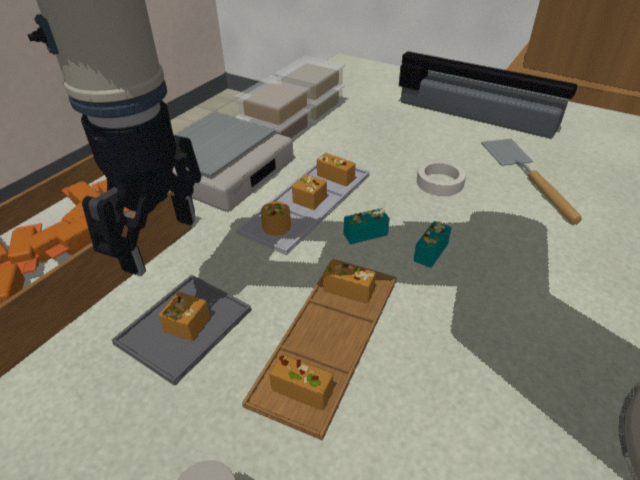

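The square stands flat in the returns tray at (182,309). Next is the stock bar, seen at (336,162).

Call:
carry_out(
  increments=[
    [[0.02,-0.82,0,0,0,-0.21,0],[0.02,-0.82,0,0,0,-0.21,0],[0.02,-0.82,0,0,0,-0.21,0],[0.02,-0.82,0,0,0,-0.21,0],[0.02,-0.82,0,0,0,-0.21,0],[0.02,-0.82,0,0,0,-0.21,0],[0.02,-0.82,0,0,0,-0.21,0],[0.02,-0.82,0,0,0,-0.21,0],[0.02,-0.82,0,0,0,-0.21,0],[0.02,-0.82,0,0,0,-0.21,0],[0.02,-0.82,0,0,0,-0.21,0],[0.02,-0.82,0,0,0,-0.21,0]],
  ],
)

```text
clock: 7.67
eef_pos: [0.6313, -0.2387, 0.1222]
tool_rot: [-0.001, 0.03, 1.0, 0.0]
wrist_force: [0.7, -0.3, 0.4]
gripper_width: 0.0857
finger_force: 0.0
```

Call:
carry_out(
  increments=[
    [[0,-0.05,-0.4,0,0,0,0],[0,0,-0.4,0,0,0,0],[0,0,0,0,0,0,0],[0,0,0,0,0,0,0]],
  ],
)

```text
clock: 8.0
eef_pos: [0.6309, -0.2389, 0.0899]
tool_rot: [-0.002, 0.03, 1.0, 0.001]
wrist_force: [0.7, -0.6, 0.2]
gripper_width: 0.0855
finger_force: 0.0
```

Call:
carry_out(
  increments=[
    [[0.05,0,0,0,0,0,0.3],[0,0,0,0,0,0,0.3],[0,0,-0.4,0,0,0,0.3],[0,0,-0.4,0,0,0,0.3],[0,0,-0.4,0,0,0,0.3],[0,0,-0.4,0,0,0,0.3],[0,0,-0.32,0,0,0,0.3],[0,0,0,0,0,0,0.4],[0,0,0,0,0,0,0.6],[0,0,0,0,0,0,0.8],[0,0,0,0,0,0,1],[0,0,0,0,0,0,1]],
  ],
)

```text
clock: 9.0
eef_pos: [0.6353, -0.2397, 0.0164]
tool_rot: [0.001, 0.03, 1.0, -0.0]
wrist_force: [0.3, -0.4, 4.2]
gripper_width: 0.0293
finger_force: 59.9
```

Call:
carry_out(
  increments=[
    [[0,0,0,0,0,0,1],[0,0,0,0,0,0,1],[0,0,0,0,0,0,1],[0,0,0,0,0,0,1]],
  ],
)

```text
clock: 9.33
eef_pos: [0.6353, -0.2397, 0.0164]
tool_rot: [0.001, 0.03, 1.0, -0.0]
wrist_force: [0.5, 0.6, 7.3]
gripper_width: 0.029
finger_force: 59.9
```

Call:
carry_out(
  increments=[
    [[0,0,0.3,0,0,0,1],[0,0,0.4,0,0,0,1],[0,0,0.6,0,0,0,1],[0,0,0.6,0,0,0,1],[0,0,0.6,0,0,0,1],[-0.3,0.5,0,0,0,0.2,1],[-0.37,0.65,0,0,0,0.2,1],[-0.37,0.65,0,0,0,0.2,1],[-0.37,0.65,0,0,0,0.2,1],[-0.37,0.65,0,0,0,0.2,1],[-0.37,0.65,0,0,0,0.2,1],[-0.37,0.65,0,0,0,0.2,1]],
  ],
)

```text
clock: 10.33
eef_pos: [0.5328, -0.0624, 0.116]
tool_rot: [0.0, -0.032, 0.999, -0.0]
wrist_force: [0.9, -0.0, -1.1]
gripper_width: 0.0287
finger_force: 59.2
```

Call:
carry_out(
  increments=[
    [[-0.37,0.65,0,0,0,0.2,1],[-0.37,0.65,0,0,0,0.2,1],[-0.37,0.65,0,0,0,0.2,1],[-0.37,0.65,0,0,0,0.2,1],[-0.37,0.65,0,0,0,0.2,1],[-0.37,0.65,0,0,0,0,1],[0,0,0,0,0,0,1],[0,0,0,0,0,0,1]],
  ],
)

```text
clock: 11.0
eef_pos: [0.4444, 0.0936, 0.116]
tool_rot: [0.0, -0.076, 0.997, 0.0]
wrist_force: [0.7, 0.1, -0.7]
gripper_width: 0.029
finger_force: 59.4
```

```bash
python3 - <<'E'
from h import *
snap("side","side3"); s=observe(); print(s["eef_pos"],s["tool_rot"],s["clock"])
E
```

```text
[0.44513248 0.09292813 0.11595221] [ 5.36383002e-04 -7.58708220e-02  9.97117510e-01 -4.92869340e-05] 11.05
```

View pics/side3.png

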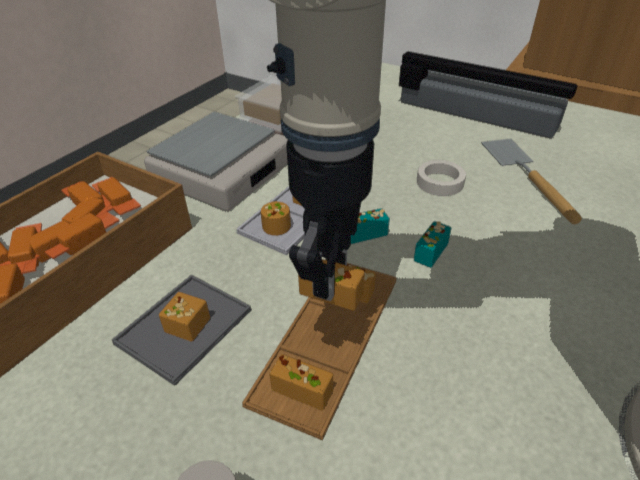

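The bar is held level, still above the place and about 2 cm past it. I'll correct that and lower it.

Call:
carry_out(
  increments=[
    [[0.18,-0.23,0,0,0,-0.13,1],[0.18,-0.23,0,0,0,-0.12,1],[0,0,-0.3,0,0,0,1],[0,0,-0.4,0,0,0,1],[0,0,-0.4,0,0,0,1],[0,0,-0.4,0,0,0,1],[0,0,-0.3,0,0,0,1],[0,0,-0.2,0,0,0,1],[0,0,0,0,0,0,1],[0,0,0,0,0,0,1]],
  ],
)

```text
clock: 11.88
eef_pos: [0.4598, 0.0733, 0.0351]
tool_rot: [-0.0, -0.063, 0.998, -0.0]
wrist_force: [0.7, 0.2, -0.2]
gripper_width: 0.0292
finger_force: 59.4
```

Call:
carry_out(
  increments=[
    [[0,0,-0.1,0,0,0,1],[0,0,-0.1,0,0,0,1],[0,0,-0.1,0,0,0,1],[0,0,-0.1,0,0,0,1],[0,0,-0.03,0,0,0,1],[0,0,-0.03,0,0,0,1],[0,0,-0.02,0,0,0,1],[0,0,0,0,0,0,1],[0,0,0,0,0,0,1]],
  ],
)

```text
clock: 12.63
eef_pos: [0.4592, 0.0743, 0.0164]
tool_rot: [-0.0, -0.064, 0.998, -0.0]
wrist_force: [-2.4, -0.3, 4.5]
gripper_width: 0.0288
finger_force: 60.2
```

Call:
carry_out(
  increments=[
    [[0,0,0,0,0,0,0.55],[0,0,0,0,0,0,0.4],[0,0,0,0,0,0,0.3],[0,0,0,0,0,0,0.3],[0,0,0,0,0,0,0.3],[0,0,0.2,0,0,0,0.3],[0,0,0.5,0,0,0,0.3],[0,0,0.8,0,0,0,0.3],[0,0,0.8,0,0,0,0.3],[0,0,0.8,0,0,0,0],[0,0,0.5,0,0,0,0],[0,0,0,0,0,0,0]],
  ],
)

```text
clock: 13.63
eef_pos: [0.4619, 0.0746, 0.1648]
tool_rot: [0.004, -0.064, 0.998, 0.0]
wrist_force: [0.4, 0.5, 0.8]
gripper_width: 0.0853
finger_force: 0.0
```

```bash
python3 - <<'E'
from pieces import *
snap("side","side4");pieces("side4","side"); s=observe(); print(s["eef_pos"],s["finger_force"])
E
```

```text
px [587.  33.] xy mm 383.6 -1170.2 size 280 20 ang 176.0 z 0.0396
px [484. 104.] xy mm 495.3 -590.5 size 349 68 ang 10.9 z 0.0402
px [221. 173.] xy mm 781.4 -112.2 size 269 138 ang 46.4 z 0.0411
px [133. 202.] xy mm 864.0 57.9 size 105 99 ang 90.4 z 0.0449
px [ 42. 218.] xy mm 922.6 145.2 size 127 50 ang 88.4 z 0.045
px [270. 211.] xy mm 648.3 -62.0 size 46 25 ang 125.6 z 0.04
px [ 89. 280.] xy mm 759.7 158.3 size 314 6 ang 90.0 z 0.0401
px [366. 217.] xy mm 512.1 -126.7 size 66 31 ang 50.9 z 0.036
px [433. 235.] xy mm 407.7 -140.7 size 66 30 ang 88.5 z 0.036
px [ 44. 268.] xy mm 828.4 205.9 size 74 28 ang 90.1 z 0.0449
px [349. 274.] xy mm 473.5 -3.5 size 66 31 ang 10.2 z 0.0397
px [183. 309.] xy mm 620.4 157.8 size 45 45 ang 8.7 z 0.0398
px [329. 318.] xy mm 457.4 76.5 size 67 31 ang 7.9 z 0.0398
px [301. 375.] xy mm 440.7 161.2 size 66 31 ang 6.7 z 0.0398
[0.46086946 0.07444212 0.16272852] 0.0
```

View pics/side4.png

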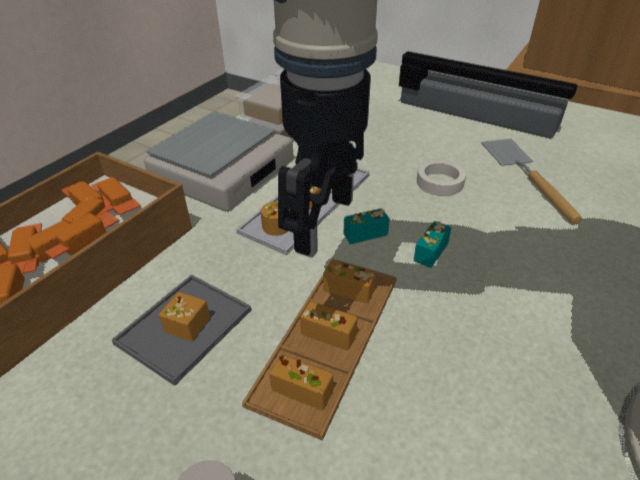

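The bar lies flat in the middle place at (329,320), within about 3 mm of its centre and parallel to the other two. The square is in the returns tray at (183,315), and nothing else has moved.

```bash
python3 -c "
from plant import *
print(close_job())"
```

```text
the job is handed in; nothing more can be done
None
```

The job is handed in (no verdict was returned): in the last picture the square piece stood flat in the returns tray, the long bar lay in the gift tray's middle place about 3 mm from its centre and parallel, and the other two bars were where they started.

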